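# Unhook the test weight and put hook and weight away

### The job

The pull test is over: take the yellow hook with the test weight hanging in it off the arm of the test stand, unhook the two from each other and put them away singly in the blue tray, the weight standing upright in one bay and the hook lying in the other. Set the weight down rather than dropping it, and leave the spectacles, the sanding block and the pliers where they are.

Things in the scene. Friction and masses are not known exactly. Their poses are not given: they have to be found in the camera images.
- stand: Pull-test stand, fixed: grey base plate 170 x 110 x 12 mm, steel column 16 mm thick, and a level round steel arm, 8 mm thick, its axis 200 mm above the bench. Origin: on the bench, straight below the place on the arm where the hook hangs; x points from there to the column (axis 90 mm away), so the arm sticks out towards -x; z up.
- stand_arm_end (a point): Free end of the stand's arm, on the arm's axis line, 27 mm in front of the hanging place. Here the arm turns up: the tip's top is 8 mm above the top of the straight arm. What hangs there must be lifted more than 8 mm (the hook's eye allows 22 mm), then drawn off along the stand's -x past this end.
- hook: Yellow steel eye hook of 8 mm round bar, 120 mm long, 0.09 kg, hanging by its eye on the arm. Origin: centre of the closed round eye at its top (46 mm outside, 30 mm inside). Eye and hook lie in its yz plane, z up along the hook; y is square to the arm. The eye can be gripped from above across its 46 mm along y, the arm passing between the fingers. Lowest point 97 mm below the origin.
- hook_bend (a point): Centre of the hook's lower bend, 80 mm below the eye's centre. The shank comes down at y = -13 mm (hook's frame), the open tip stands at y = +13 to +15 mm; the mouth between them is 18 mm wide and opens upward. The inside bottom of the bend is 9 mm below this point.
- hook_tip (a point): Top of the hook's open tip, 72 mm below the eye's centre and 17 mm above the inside bottom of the bend.
- weight: Test weight, about 0.5 kg: dark steel disc, 70 mm across and 22 mm high, with a brass line round it and a fixed upright bow of 6 mm steel wire on top. Origin: centre of its underside, z up. The bow lies in its xz plane, legs at x = +31 and -31 mm. At the start the bow hangs in the hook's bend, square to the hook's plane, the weight's underside 20 mm above the stand's base plate.
- weight_bow (a point): Middle of the wire at the top of the bow, 71 mm above the weight's underside; clear height below it 46 mm. With the weight standing on something, the hook comes free when it is lowered a further 20 to 27 mm (tip below the bow, bend above the disc), drawn some 12 mm to its own -y while turned a quarter about its shank, and lifted.
- tray: Blue open tray, fixed, 170 mm (x) by 290 mm (y), 35 mm high, with a wall across the middle (at y = 0) that makes two equal bays of 160 (x) x 140 mm; walls 5 mm, floor 5 mm thick. Origin: centre of the underside, z up.
- bay_left (a point): Centre of the floor of the tray's bay on the +y side.
- bay_right (a point): Centre of the floor of the tray's bay on the -y side.
- spectacles_b: Bystander: folded brown tortoise spectacles, 45 x 130 x 14 mm, lying on the bench. Origin: centre of the underside.
- sanding_block: Bystander: brown sanding block, 46 x 76 x 26 mm, on the bench. Origin: centre of the underside.
- pliers: Bystander: pliers with blue grips, 51 x 156 x 12 mm, lying on the bench. Origin: centre of the underside.

How it is judged:
At the end, for the whole second after the job is handed in: The weight stands upright (within 0.15 rad) on the floor of one bay of the tray, the hook lies wholly within the other bay (eye and bend both between its walls and less than 45 mm above the tray's underside), and both are at rest (((y of weight in the frame of tray between 0.025 and 0.12 m and x of weight in the frame of tray between -0.06 and 0.06 m and z of weight in the frame of tray below 0.015 m and y of hook in the frame of tray between -0.137 and -0.008 m and x of hook in the frame of tray between -0.077 and 0.077 m and z of each of hook, hook_bend in the frame of tray below 0.045 m and y of hook_bend in the frame of tray between -0.137 and -0.008 m and x of hook_bend in the frame of tray between -0.077 and 0.077 m) or (y of weight in the frame of tray between -0.12 and -0.025 m and x of weight in the frame of tray between -0.06 and 0.06 m and z of weight in the frame of tray below 0.015 m and y of hook in the frame of tray between 0.008 and 0.137 m and x of hook in the frame of tray between -0.077 and 0.077 m and z of each of hook, hook_bend in the frame of tray below 0.045 m and y of hook_bend in the frame of tray between 0.008 and 0.137 m and x of hook_bend in the frame of tray between -0.077 and 0.077 m)) and angle between weight's own z axis and vertical below 0.15 rad and linear speed of weight below 0.02 m/s and linear speed of hook below 0.03 m/s); the robot touches nothing.
It fails at once if the weight is dropped into the tray: it moves faster than 0.6 m/s within 15 mm of the tray's floor (a free fall of about 2 cm) (linear speed of weight above 0.6 m/s and z of weight in the frame of tray below 0.02 m and x of weight in the frame of tray between -0.09 and 0.09 m and y of weight in the frame of tray between -0.15 and 0.15 m).
It fails at once if the spectacles, the sanding block or the pliers are moved more than 30 mm (distance of any of spectacles_b, sanding_block, pliers from where it was at the start of the episode above 0.03 m).
It also fails if it takes over 58 s, if anything falls off the work surface, if the arm or the gripper's body presses on something with over 40 N, if the wrist force passes 120 N, or if a joint passes its speed limit or range.

### The arm

A 6-joint arm with a two-finger parallel gripper is mounted at the origin on a cart in front of the work surface, level with it; the furniture and walls round the work are solid. World frame = base frame: x ahead of the robot, y to its left, z up, the work surface at z = 0. Lengths are in m, angles in rad, forces in N, time in s.
With the tool pointing down it reaches from about 0.35 to 0.775 m from the base axis. Payload 7.3 kg.
Tool frame: the origin (TCP) lies at the very end of the fingers, on their centre line; the grasp point (between the pads) lies 19 mm behind it; z points along the fingers, y is the direction in which the jaws open and shut (so a half turn about z gives the same grasp; the last joint's range is limited). The gripper opens to 92 mm and grips with 3 to 60 N. Pads are 19 mm wide; open, the fingers measure 130 mm over their backs; the gripper's body (75 mm by 190 mm) begins 47 mm behind the grasp point.
Start: joints at [-1.366, 0.342, 1.524, -0, 1.275, -0.146], TCP at [0.18, -0.493, 0.194] pointing down, gripper open.
Joint ranges: [-2.53, 2.53], [-0.77, 2.02], [0.04, 2.7], [-1, 4.14], [0.28, 2.66], [-3.11, 3.11]. Speed limits (rad/s): [2.57, 2.57, 3.14, 3.14, 3.14, 3.14].

### API

Orientations are given as [roll, pitch, yaw] about the fixed x, y, z axes, in that order (R = Rz(yaw) Ry(pitch) Rx(roll)).
In Python, from cell import robot gives the robot as it stands.
- The arm moves only by the shell command python3 -m pendant 'ROWS' [OPENING] [FORCE]. ROWS is JSON, a list of rows, each a list of 2 entries, a list of its own where there are three numbers: the shift along the tool's x, y, z in mm, then the turn about the tool's z in degrees. In form: [[[x, y, z], turn], ...]. A call has 1 to 10 rows; each row is the pose to reach, as a shift and turn from the pose measured when the call began, along the tool's axes at that moment; what a row does not reach only later rows make up. A row lasts 1/12 s, in which the tool goes at most 41.7 mm and 7.16 degrees, less where a joint would pass 70% of its speed; a pose out of reach is approached as far as the arm can. A call with a gripper value outside its range is refused whole. OPENING is the opening, from 0 (shut) to 1 (fully open), set as the call begins (- or left out, the last holds). The fingers move at their own pace and stop on an object; FORCE is the grip in N (left out, the last holds). Time passes only in rows, so rows that repeat a pose let the fingers close. It gives the time, the measured TCP pose, the force and the opening at its end, in the units of the state.
- robot.observe(): the state, without advancing time (a new reading comes with each control period).
- robot.read_camera(name): name is "scene" or "top" or "wrist"; returns the picture (480x640x3 uint8, red, green, blue); there is no depth.
- robot.calibration(name): a dict with "vfov" (degrees; the focal length in pixels is half the picture's height over the tangent of half this angle, whatever the lens; pixels are square), "cx", "cy" (the principal point, pixels), "rvec" (rotation vector, rad) and "tvec" (3), from world to camera coordinates, as OpenCV has them. Camera axes: x right, y down, z forward; pixel columns grow to the right and rows downward; lengths in m; the calibration is good to about 2 mm. A picture is of the moment at which its call begins: read the wrist's pose just before it. calibration takes no time and is no camera call; for the wrist camera it gives the pose at the moment of the call.
- robot.hand_in(): hands the job in, once; it reports no verdict.
Trained networks look in the newest picture that a camera, given by its name, has taken for a name from the list of things; names that differ only in an ending like _2 or _b are one class to them, and where a whole thing is asked for, a point or a joint stands for the part that bears it (a point fixed in the world has none). Each returns a list of dicts, best first, with "p" (0 to 1); they miss things now and then, are a little off and sometimes report something else, mostly with a low value. They report only what shows in the picture. A call takes as long as a camera call.
- robot.find_in(camera, query): "xy" ([column, row] as shares, 0 to 1, of the picture: columns of its width, rows of its height, amid what is visible of it).
The state is a dict: "time": time; "qpos": joint angles; "qvel": joint speeds; "joint_efforts": joint torques, N m; "tool_pos": TCP position; "tool_rot": TCP orientation; "contact_force": force on the tool from outside, world axes, zero at the start; "torque": the same for the moment, N m; "opening": finger opening in m.
Only numpy, scipy, OpenCV 4.12 (cv2) and the standard library are available. Lean on these libraries where they do the work, as an engineer would, in place of code of your own. Each camera call takes 0.05 s, during which the arm holds its last target.

## Working session

There is one attempt and no reset: what is moved stays moved. The work goes in short steps, Python scripts to look and compute and a shell command to move; the robot and the scene stay as the last step left them, time stands still between calls to the robot, and variables do not carry over. Pictures are saved under pics/ and viewed, and the job is handed in when it is done.

```bash
ls; mkdir -p pics; cat > h.py <<'E'
import numpy as np, cv2
from cell import robot
from scipy.spatial.transform import Rotation as R
def cal(n):
    c=robot.calibration(n); f=240/np.tan(np.radians(c['vfov'])/2)
    return f,c['cx'],c['cy'],cv2.Rodrigues(np.array(c['rvec'],float))[0],np.array(c['tvec'],float).ravel()
def ray(n,u,v,c=None):
    f,cx,cy,Rm,t=c or cal(n)
    d=Rm.T@np.array([(u-cx)/f,(v-cy)/f,1]); return -Rm.T@t,d
def onz(n,u,v,z,c=None):
    o,d=ray(n,u,v,c); return o+d*(z-o[2])/d[2]
def proj(n,p,c=None):
    f,cx,cy,Rm,t=c or cal(n); q=Rm@np.array(p)+t; return np.array([f*q[0]/q[2]+cx,f*q[1]/q[2]+cy])
def tri(a,b):
    (o1,d1),(o2,d2)=a,b
    A=np.stack([d1,-d2],1); s=np.linalg.lstsq(A,o2-o1,rcond=None)[0]
    p,q=o1+s[0]*d1,o2+s[1]*d2; return (p+q)/2,np.linalg.norm(p-q)
def snap(n,name):
    im=robot.read_camera(n); cv2.imwrite(f'pics/{name}.png',im[:,:,::-1]); return im
E
python3 - <<'E'
from h import *
s=robot.observe(); print(s['time'],s['tool_pos'],s['tool_rot'],s['opening'],s['contact_force'])
for n in ['scene','top','wrist']:
    snap(n,n+'0'); c=robot.calibration(n); print(n,c)
    if n=='wrist': continue
    for q in ['stand_arm_end','hook','hook_bend','hook_tip','weight','weight_bow','tray','bay_left','bay_right','stand']:
        r=robot.find_in(n,q); print(n,q,[(round(x['p'],2),round(x['xy'][0]*640),round(x['xy'][1]*480)) for x in r[:2]])
print(robot.observe()['time'])
E
```

```text
pics
0.0 [ 0.1803379  -0.49257674  0.19344056] [-3.14008036e+00 -2.29850163e-04  3.50730656e-01] 0.09189490248648355 [-0.69737362 -0.17840476 -0.49008985]
scene {'vfov': 46.14934046902954, 'cx': 327.0514709561375, 'cy': 234.86950333039502, 'rvec': array([ 0.77195903, -2.28556615,  1.3884057 ]), 'tvec': array([0.33225877, 0.34504649, 0.88716356])}
scene stand_arm_end [(0.65, 357, 242), (0.5, 290, 332)]
scene hook [(0.54, 371, 200)]
scene hook_bend [(0.61, 370, 194)]
scene hook_tip [(0.59, 372, 197)]
scene weight [(0.86, 373, 242)]
scene weight_bow [(0.84, 370, 242)]
scene tray [(0.96, 291, 334)]
scene bay_left [(0.88, 287, 332)]
scene bay_right [(0.86, 286, 335)]
scene stand [(0.63, 354, 242)]
top {'vfov': 42.48214749360437, 'cx': 317.7030604633856, 'cy': 231.79876373457546, 'rvec': array([ 2.16099152, -2.19728871,  0.11439343]), 'tvec': array([-0.17971206,  0.59075535,  1.42015768])}
top stand_arm_end [(0.94, 405, 217)]
top hook [(0.63, 406, 234)]
top hook_bend [(0.71, 401, 230)]
top hook_tip [(0.49, 405, 230)]
top weight [(0.84, 393, 241)]
top weight_bow [(0.58, 390, 241)]
top tray [(0.89, 238, 267)]
top bay_left [(0.87, 237, 266)]
top bay_right [(0.98, 238, 266)]
top stand [(0.6, 404, 213)]
wrist {'vfov': 64.76600746228974, 'cx': 323.6241459432784, 'cy': 238.61503825747698, 'rvec': array([-2.39886243,  1.67767908,  0.21277798]), 'tvec': array([-0.52539117, -0.02986686,  0.39023266])}
1.15
```

View pics/scene0.png

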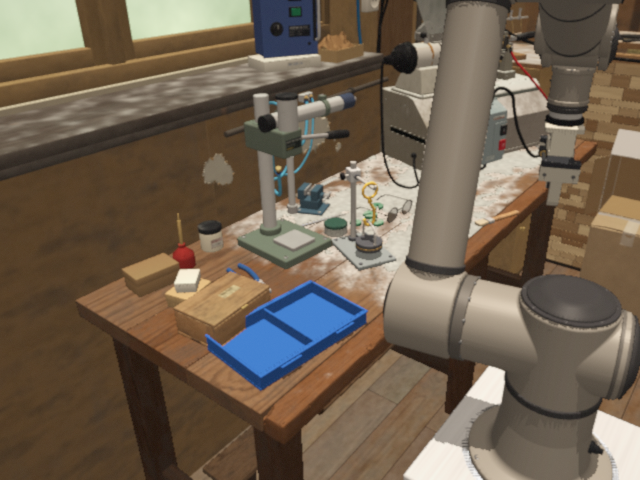

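View pics/top0.png

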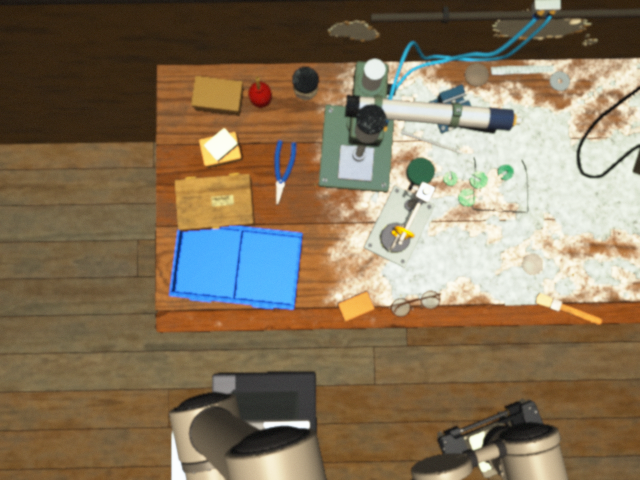

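```bash
python3 - <<'E'
import cv2
a=cv2.imread('pics/top0.png')[150:310,330:490]; b=cv2.imread('pics/scene0.png')[130:290,290:450]
cv2.imwrite('pics/z0.png',cv2.resize(cv2.hconcat([a,b]),(800,400),interpolation=cv2.INTER_CUBIC))
E
```

```text
(no output)
```

View pics/z0.png

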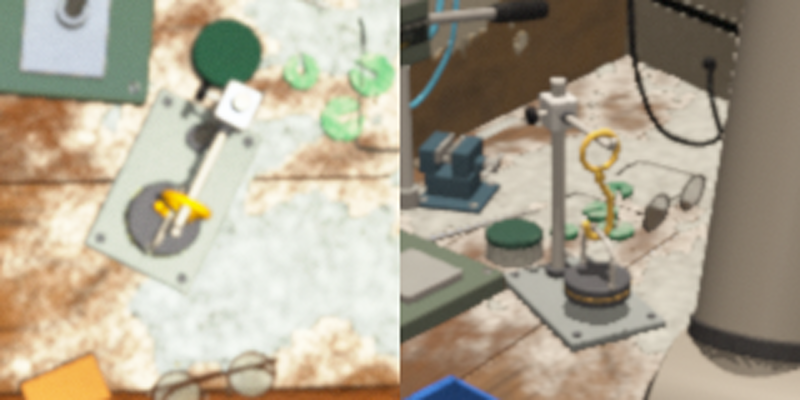

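Top view: the arm runs from the column (~426,191) to its end near (400,243). The hook is at about (403,232), the tray at (237,267). I'll zoom in to refine these.

```bash
python3 - <<'E'
import cv2
a=cv2.imread('pics/top0.png')[175:270,355:450]; b=cv2.imread('pics/scene0.png')[165:275,325:405]
cv2.imwrite('pics/z1.png',cv2.resize(a,(570,570),interpolation=cv2.INTER_CUBIC))
cv2.imwrite('pics/z2.png',cv2.resize(b,(400,550),interpolation=cv2.INTER_CUBIC))
E
```

```text
(no output)
```

View pics/z1.png

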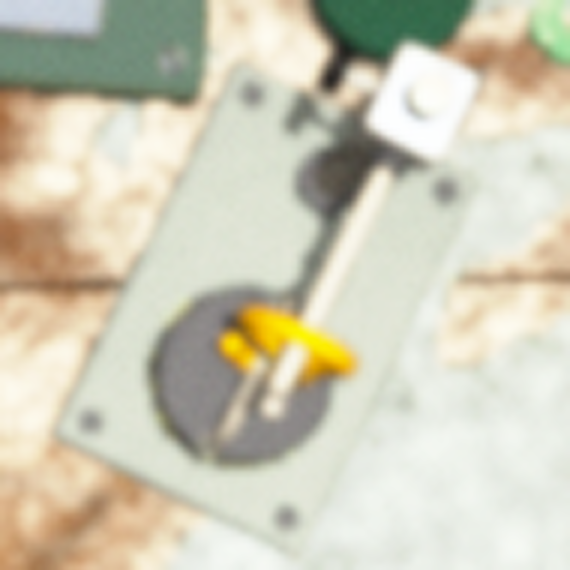

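View pics/z2.png

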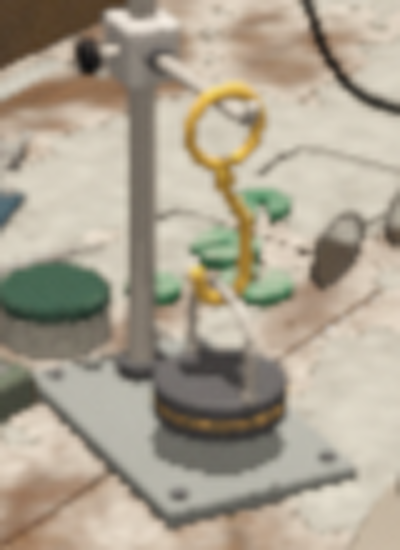

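View pics/wrist0.png

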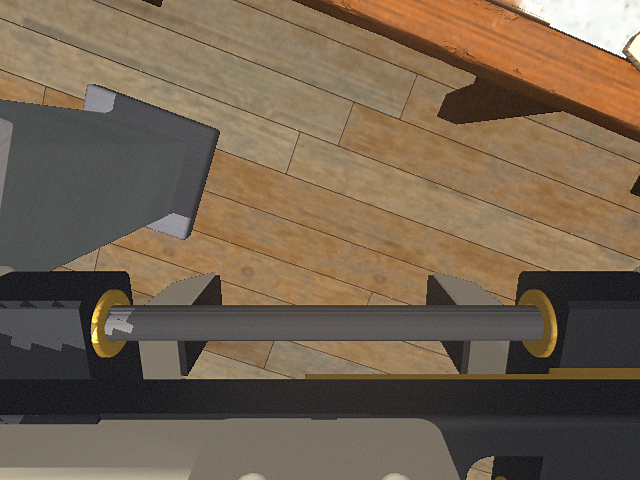

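```bash
python3 - <<'E'
from h import *
T=lambda u,v:(355+u/6,175+v/6)
S=lambda u,v:(325+u/5,165+v/5)
c=[onz('top',*T(*p),.012) for p in [(235,65),(475,175),(300,555),(60,435)]]
print(np.round(c,4)); 
for i in range(4): print(np.linalg.norm(c[i]-c[(i+1)%4]))
for i,j in [(3,0),(2,1)]:
  d=c[j]-c[i]; print('yaw',np.degrees(np.arctan2(d[1],d[0])))
tip=onz('top',*T(273,408),.204); root=onz('top',*T(380,172),.2)
d=root-tip; print('tip',tip,'root',root,'yaw',np.degrees(np.arctan2(d[1],d[0])))
print('tip tri',tri(ray('top',*T(273,405)),ray('scene',*S(252,113))))
print('disc top centre',onz('top',*T(240,375),.054))
print('eye ctr tri',tri(ray('top',*T(297,340)),ray('scene',*S(226,125))))
print('hook tip tri',tri(ray('top',*T(235,348)),ray('scene',*S(195,270))))
print('colfoot', onz('top',*T(330,185),.012), onz('scene',*S(138,368),.014))
# tray corners rim z=.035
print('tray c',onz('top',238,266,.02))
E
```

```text
[[ 0.6967 -0.3746  0.012 ]
 [ 0.651  -0.469   0.012 ]
 [ 0.5011 -0.3946  0.012 ]
 [ 0.5501 -0.3012  0.012 ]]
0.10487846026845328
0.1672955170922313
0.10551111932931916
0.16404614599720296
yaw -26.598131077481597
yaw -26.384186041768626
tip [ 0.54536936 -0.35751662  0.204     ] root [ 0.62705657 -0.39768362  0.2       ] yaw -26.18413485955715
tip tri (array([ 0.54750915, -0.3570351 ,  0.20282376]), np.float64(0.0024574505776797013))
disc top centre [ 0.569224 -0.367223  0.054   ]
eye ctr tri (array([ 0.57078654, -0.36870323,  0.18709273]), np.float64(0.001355581966809979))
hook tip tri (array([ 0.57685263, -0.356046  ,  0.11187758]), np.float64(0.005716133301059038))
colfoot [ 0.64789932 -0.41105846  0.012     ] [ 0.65025789 -0.40471513  0.014     ]
tray c [ 0.51096427 -0.00137963  0.02      ]
```

```bash
python3 - <<'E'
import cv2
a=cv2.imread('pics/top0.png')[215:315,160:310]
cv2.imwrite('pics/z3.png',cv2.resize(a,(750,500),interpolation=cv2.INTER_CUBIC))
E
```

```text
(no output)
```

View pics/z3.png

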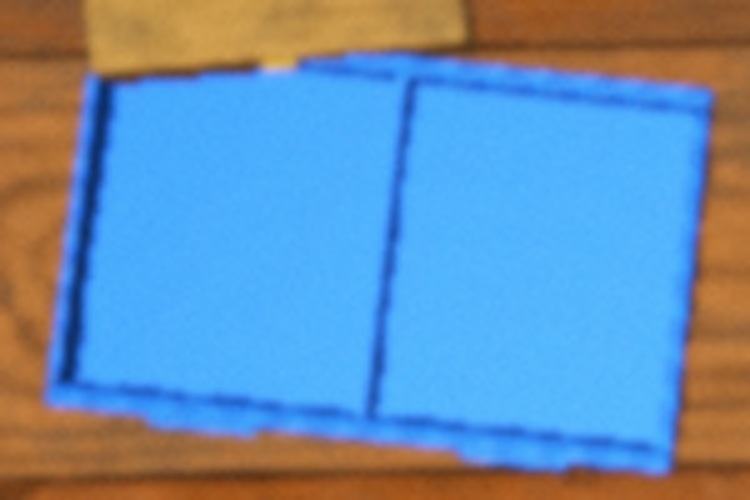

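```bash
python3 - <<'E'
from h import *
Z=lambda u,v:(160+u/5,215+v/5)
c=[onz('top',*Z(*p),.035) for p in [(713,90),(672,470),(47,405)]]
print(np.round(c,4),np.linalg.norm(c[0]-c[1]),np.linalg.norm(c[1]-c[2]))
ctr=(c[0]+c[2])/2; d=c[0]-c[1]; yaw=np.arctan2(d[1],d[0]); print('ctr',ctr,'yaw',np.degrees(yaw))
d=c[2]-c[1]; print('yaw2',np.degrees(np.arctan2(d[1],d[0]))-90)
w=[onz('top',*Z(*p),.035) for p in [(408,78),(370,415)]]; print('wall',w)
ey=np.array([-np.sin(yaw),np.cos(yaw),0])
print('bays',ctr+.0725*ey,ctr-.0725*ey)
s=robot.observe(); f,cx,cy,Rm,t=cal('wrist'); Rt=R.from_euler('xyz',s['tool_rot'])
print('cam in tool',Rt.inv().apply(-Rm.T@t-s['tool_pos']))
# target: tool above eye, 
tgt=np.array([.571,-.369,.27])
print('shift mm',1000*Rt.inv().apply(tgt-s['tool_pos']),'yaw now',np.degrees(s['tool_rot'][2]))
E
```

```text
[[ 0.5848 -0.1541  0.035 ]
 [ 0.409  -0.1326  0.035 ]
 [ 0.4438  0.1553  0.035 ]] 0.17712211707184092 0.28996009142176676
ctr [0.51433893 0.00056348 0.035     ] yaw -6.985223607993364
yaw2 -6.897451054076896
wall [array([ 0.59275392, -0.01195031,  0.035     ]), array([0.43668026, 0.00646618, 0.035     ])]
bays [0.52315589 0.07252536 0.035     ] [ 0.50552196 -0.07139839  0.035     ]
cam in tool [ 0.06813863  0.00043064 -0.19120769]
shift mm [409.38413762  17.74288244 -75.87934318] yaw now 20.100492188689913
```

```bash
python3 -m pendant '[[[20,0,-30],5],[[50,2,-60],10],[[85,4,-90],15],[[120,6,-106],20],[[155,8,-106],25],[[190,9,-106],30],[[225,10,-106],35],[[260,12,-106],40],[[295,14,-106],44],[[330,16,-106],46.5]]' 1 20
python3 - <<'E'
from h import *
s=robot.observe(); Rt=R.from_euler('xyz',s['tool_rot'])
print(s['time'],s['qpos'])
print('shift mm',1000*Rt.inv().apply(np.array([.571,-.369,.27])-s['tool_pos']),'yaw now',np.degrees(s['tool_rot']))
snap('wrist','w1')
E
```

```text
time: 1.98
tool_pos: [0.4974, -0.3938, 0.3002]
tool_rot: [3.141, -0.0, -0.464]
contact_force: [0.6, -0.4, -0.2]
opening: 0.0919
1.9833 [-7.90328897e-01  5.10971497e-01  9.73478320e-01 -9.42629634e-05
  1.65694586e+00  1.24479173e+00]
shift mm [ 54.69060479 -55.13602255  30.17183431] yaw now [ 1.79991288e+02 -8.96802272e-03 -2.66042872e+01]
```

View pics/w1.png

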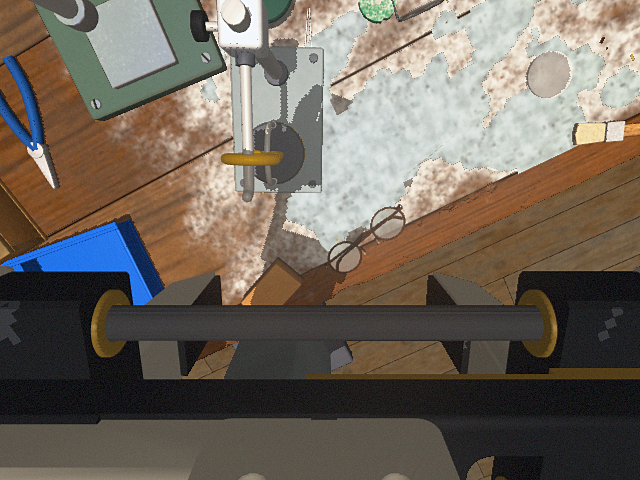

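The wrist view shows the eye edge-on, from (222,157) to (282,160), and the arm from (245,60) to its end at (248,197), parallel to the tool x axis.

```bash
python3 - <<'E'
from h import *
for nm,u,v,z in [('eyeL',222,157,.189),('eyeR',283,160,.189),('eyeTop',250,156,.212),('tip',248,197,.206),('root',245.5,62,.2)]:
  print(nm,onz('wrist',u,v,z))
E
```

```text
eyeL [ 0.58882322 -0.34390154  0.189     ]
eyeR [ 0.56560834 -0.38540622  0.189     ]
eyeTop [ 0.57851646 -0.36819201  0.212     ]
tip [ 0.55308778 -0.35090918  0.206     ]
root [ 0.63738906 -0.3948574   0.2       ]
```

```bash
python3 -m pendant '[[[14,-14,5],0.5],[[29,-29,15],0.5],[[44,-44,25],0.5],[[57,-56,35],0.5],[[57,-56,45],0.5],[[57,-56,45],0.5],[[57,-56,45],0.5]]'
python3 - <<'E'
from h import *
s=robot.observe(); Rt=R.from_euler('xyz',s['tool_rot'])
print(s['time'],s['tool_pos'],np.degrees(s['tool_rot']))
snap('wrist','w2');snap('scene','s2')
c=robot.calibration('wrist')
E
```

```text
time: 2.62
tool_pos: [0.5785, -0.3657, 0.2535]
tool_rot: [-3.138, 0.001, -0.47]
contact_force: [-0.4, 0.6, -0.5]
opening: 0.0923
2.6167 [ 0.57854056 -0.36572756  0.25350763] [-1.79799649e+02  3.28828174e-02 -2.69180660e+01]
```

View pics/w2.png

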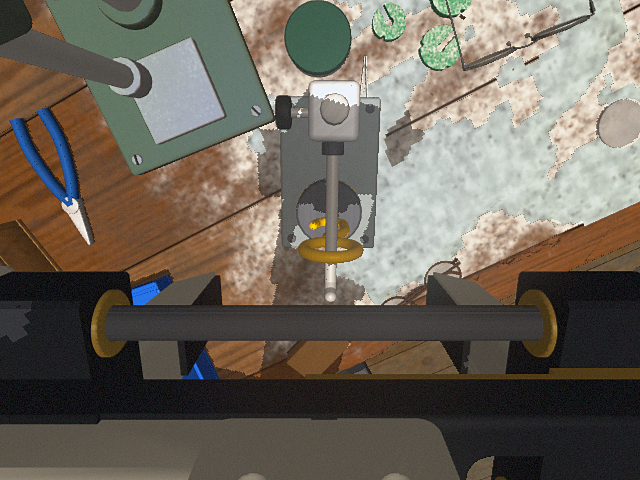

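View pics/s2.png

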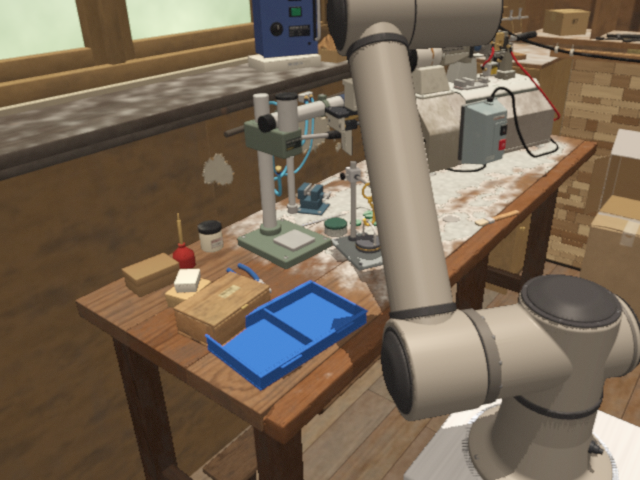

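The wrist view shows the eye centred at (331,249) and spanning columns 299–363, and the arm tip at (330,297). The fingers' centre is at column 324, so a small shift in +y is needed.

```bash
python3 - <<'E'
from h import *
s=robot.observe(); Rt=R.from_euler('xyz',s['tool_rot'])
for nm,u,v,z in [('eyeL',299,250,.189),('eyeR',363,250,.189),('eyeTop',331,240,.212),('tip',330,298,.21),('root',331.5,155,.2),('col',335,110,.25)]:
  p=onz('wrist',u,v,z); print(nm,p,1000*Rt.inv().apply(p-s['tool_pos']))
E
```

```text
eyeL [ 0.5811615  -0.34711452  0.189     ] [ -6.64857828 -18.18641663  66.20982982]
eyeR [ 0.56063538 -0.38749174  0.189     ] [-6.63150299 27.10843237 66.07463262]
eyeTop [ 0.58291514 -0.37296022  0.212     ] [ 6.69098109  3.98476159 43.17571565]
tip [ 0.54677846 -0.35404785  0.21      ] [-34.0975466    3.52269852  45.07849002]
root [ 0.62982241 -0.39714345  0.2       ] [59.43530596  4.30192952 55.3023844 ]
col [ 0.6502458  -0.40840765  0.25      ] [82.86691268  4.93007227  5.35679371]
```

```bash
python3 -m pendant '[[[-7,4,5],0],[[-7,4,20],0],[[-7,4,35],0],[[-7,4,50],0],[[-7,4,65],0],[[-7,4,77],0],[[-7,4,83],0],[[-7,4,83],0],[[-7,4,83],0]]'
python3 - <<'E'
from h import *
s=robot.observe()
print(s['time'],s['tool_pos'],np.degrees(s['tool_rot']))
snap('wrist','w3');snap('top','t3')
E
```

```text
time: 3.47
tool_pos: [0.5709, -0.3672, 0.1732]
tool_rot: [-3.139, -0.004, -0.471]
contact_force: [-0.4, -0.3, 0.2]
opening: 0.0914
3.4667 [ 0.5708577  -0.36721504  0.17318325] [-179.84621733   -0.20848681  -26.99838417]
```

View pics/w3.png

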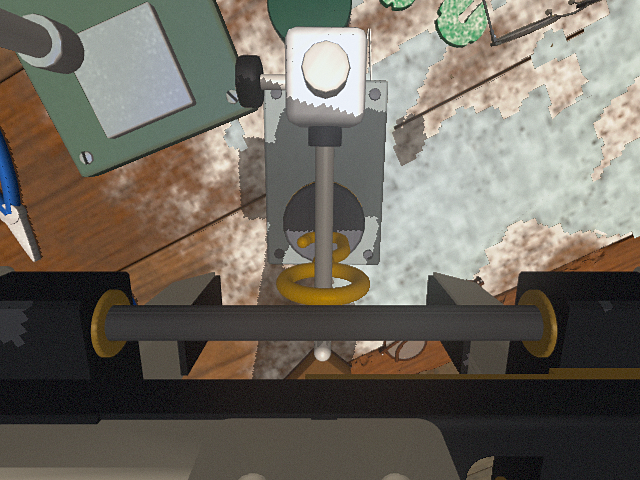

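The eye is centred between the fingers: its column is 323 and the gap's centre is 324. Closing now.

```bash
python3 -m pendant '[[[0,0,3],0],[[0,0,3],0],[[0,0,3],0],[[0,0,3],0],[[0,0,3],0],[[0,0,3],0],[[0,0,3],0],[[0,0,3],0],[[0,0,3],0],[[0,0,3],0]]' 0 45
python3 - <<'E'
from h import *
s=robot.observe()
print(s['time'],s['tool_pos'],np.degrees(s['tool_rot']))
snap('wrist','w4')
E
```

```text
time: 4.4
tool_pos: [0.5714, -0.3671, 0.1707]
tool_rot: [-3.139, -0.005, -0.471]
contact_force: [0.3, -0.2, 0.8]
opening: 0.031
4.4 [ 0.57135214 -0.36707272  0.17066173] [-179.84069546   -0.271432    -26.9745629 ]
```

View pics/w4.png

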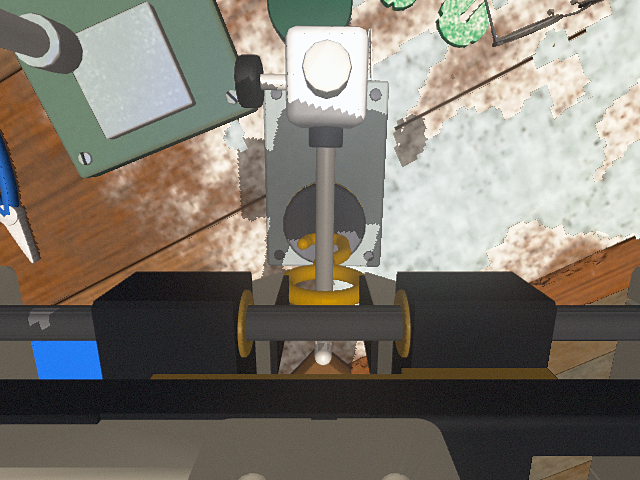

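The opening reads 31 mm, less than the eye's 46 mm, so the pads may have missed it. I'll project the model into the picture before moving.

```bash
python3 - <<'E'
from h import *
s=robot.observe(); print(s['opening'],s['contact_force'],s['torque'])
Rt=R.from_euler('xyz',s['tool_rot'])
im=cv2.imread('pics/w4.png'); im3=im.copy()
c=cal('wrist')
ctr=np.array([.5711,-.368,.189]); yaw=np.radians(-26.9)
ex=np.array([np.cos(yaw),np.sin(yaw),0]);ey=np.array([-np.sin(yaw),np.cos(yaw),0]);ez=np.array([0,0,1])
for r in (.015,.023):
  for a in np.arange(0,2*np.pi,.05):
    p=proj('wrist',ctr+r*(np.cos(a)*ey+np.sin(a)*ez),c); cv2.circle(im3,tuple(int(round(x)) for x in p),0,(0,0,255),-1)
for y in (-.0155,.0155):
  for x in (-.0095,.0095):
    for z in (0,-.019,-.038):
      p=proj('wrist',s['tool_pos']+Rt.apply([x,y,z]),c); cv2.circle(im3,tuple(int(round(v)) for v in p),2,(0,255,0),-1); print(x,y,z,p)
cv2.imwrite('pics/z4.png',cv2.resize(im3[220:420,200:460],(780,600)))
E
```

```text
0.030334624517452658 [0.55780809 0.58016518 0.10323241] [ 0.20253635 -0.014145    0.02932892]
-0.0095 -0.0155 0 [296.28349952 289.25632606]
-0.0095 -0.0155 -0.019 [293.56775581 303.91189038]
-0.0095 -0.0155 -0.038 [290.25622681 321.78262179]
0.0095 -0.0155 0 [295.61203013 255.60876516]
0.0095 -0.0155 -0.019 [292.75711361 267.23478625]
0.0095 -0.0155 -0.038 [289.25764099 281.48562065]
-0.0095 0.0155 0 [353.64607762 289.23105899]
-0.0095 0.0155 -0.019 [356.60076117 303.88530296]
-0.0095 0.0155 -0.038 [360.2037069  321.75471097]
0.0095 0.0155 0 [354.33742597 255.58037924]
0.0095 0.0155 -0.019 [357.4395632  267.20447926]
0.0095 0.0155 -0.038 [361.24213595 281.45319967]
```

View pics/z4.png

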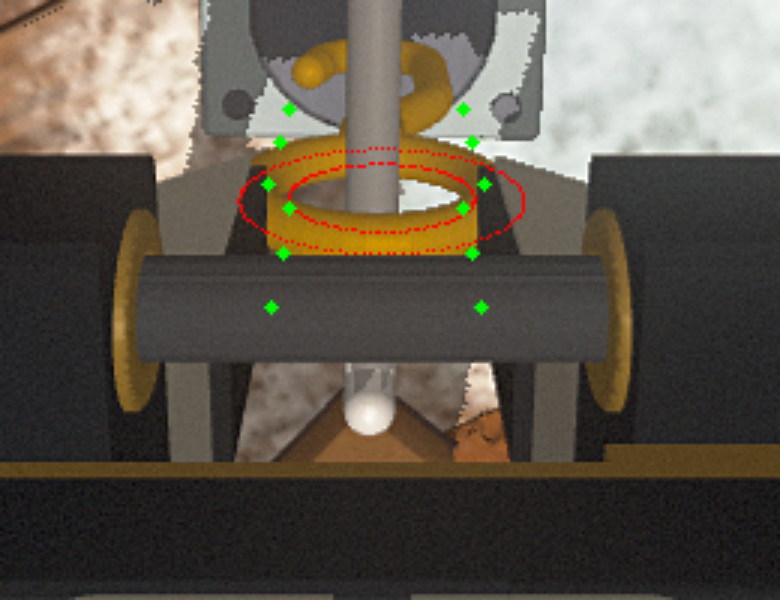

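```bash
python3 -m pendant '[[[0,0,0],0],[[0,0,0],0]]'
python3 - <<'E'
from h import *
s=robot.observe(); print(s['opening'],s['contact_force'],s['torque'],s['joint_efforts'])
a=snap('wrist','w5'); b=snap('top','t5')
cv2.imwrite('pics/z5.png',cv2.hconcat([cv2.resize(a[220:400,220:440,::-1],(440,360)),cv2.resize(b[150:270,340:460,::-1],(360,360))]))
E
```

```text
time: 4.62
tool_pos: [0.5714, -0.3671, 0.1708]
tool_rot: [-3.139, -0.005, -0.471]
contact_force: [-0.1, 0.2, 0.9]
opening: 0.0306
0.03063255248787691 [-0.05023006  0.22617593  0.88749314] [0.1341783  0.0219181  0.02424828] [-2.58075949e-01 -5.91136479e+01 -2.57902282e+01 -4.64840059e-02
 -1.74411284e-01 -3.11519407e-04]
```

View pics/z5.png

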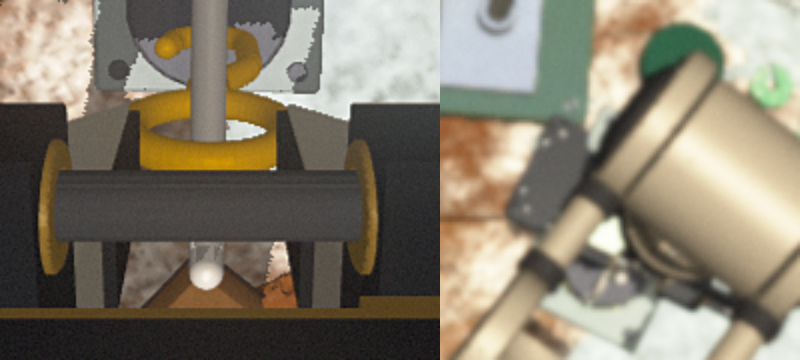

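The fingers stopped stably at 30.6 mm. That matches a chord of the ring about 17 mm above its centre, so the fingertips look higher than the stated TCP. scene0 shows the gripper in free view, so I can check the TCP there.

```bash
python3 - <<'E'
from h import *
im=cv2.imread('pics/scene0.png'); im=cv2.resize(im[100:240,500:620],None,fx=4,fy=4,interpolation=cv2.INTER_CUBIC)
Rt=R.from_euler('xyz',[-3.14008036e+00,-2.29850163e-04,3.50730656e-01]); p0=np.array([ 0.1803379,-0.49257674,0.19344056])
for y in (-.046,0,.046):
  for z in (0,-.019,-.038,-.066):
    u=(proj('scene',p0+Rt.apply([0,y,z]))-[500,100])*4; print(y,z,u)
    cv2.circle(im,tuple(int(v) for v in u),3,(0,0,255) if z==0 else (0,255,0),-1)
cv2.imwrite('pics/z6.png',im)
w=cv2.imread('pics/wrist0.png')
E
```

```text
-0.046 0 [198.78271749 470.26250587]
-0.046 -0.019 [204.51455937 437.83121979]
-0.046 -0.038 [210.32967463 404.92876539]
-0.046 -0.066 [219.05497317 355.56022752]
0 0 [196.59470408 435.9782277 ]
0 -0.019 [202.13061103 404.32963663]
0 -0.038 [207.74439209 372.23584194]
0 -0.066 [216.16277918 324.10821032]
0.046 0 [194.53949845 403.77493258]
0.046 -0.019 [199.89234307 372.87529728]
0.046 -0.038 [205.31817024 341.55436557]
0.046 -0.066 [213.45033457 294.61093086]
```

View pics/z6.png

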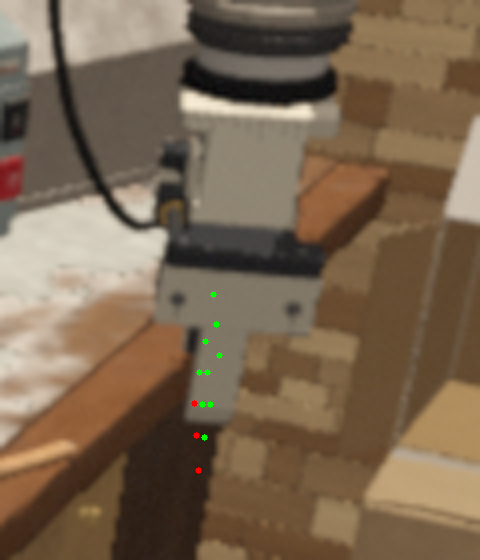

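In the free view the fingertips sit about 28–36 mm above the reported TCP. The wrist view gives about 38 mm and the ring chord about 35 mm. So the real tip is about 36 mm behind the reported TCP, and I'll apply that offset from here on. I'll open the gripper and go lower.

```bash
python3 -m pendant '[[[0,0,0],0],[[0,0,0],0],[[0,0,0],0],[[0,0,0],0],[[0,0,0],0],[[0,0,0],0],[[0,0,4],0],[[0,0,10],0],[[0,0,16],0],[[0,0,16],0]]' 0.85
python3 -m pendant '[[[0,0,4],0],[[0,0,8],0],[[0,0,12],0],[[0,0,16],0],[[0,0,16],0],[[0,0,16],0]]'
python3 - <<'E'
from h import *
s=robot.observe(); print(s['time'],s['tool_pos'],s['opening'],s['contact_force'])
a=snap('wrist','w6')
E
```

```text
time: 5.55
tool_pos: [0.5707, -0.3665, 0.1526]
tool_rot: [-3.138, -0.002, -0.471]
contact_force: [-0.6, 0.3, 0.5]
opening: 0.0781
time: 6.05
tool_pos: [0.5706, -0.3663, 0.1363]
tool_rot: [-3.138, -0.001, -0.471]
contact_force: [0.5, 0.7, -0.7]
opening: 0.0777
6.05 [ 0.57064635 -0.36634513  0.13631446] 0.07773886632922015 [ 0.51614379  0.70165665 -0.66739084]
```

View pics/w6.png

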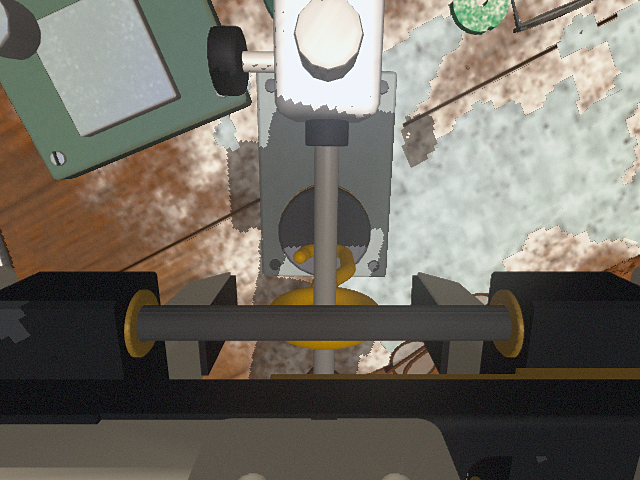

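The ring spans columns 271–379, level with the fingers and centred between their inner edges at 236 and 413. Closing.

```bash
python3 -m pendant '[[[0,0,1],0],[[0,0,1],0],[[0,0,1],0],[[0,0,1],0],[[0,0,1],0],[[0,0,1],0],[[0,0,1],0],[[0,0,1],0],[[0,0,1],0]]' 0 45
python3 - <<'E'
from h import *
s=robot.observe(); print(s['time'],s['tool_pos'],s['opening'],s['contact_force'])
a=snap('wrist','w7')
E
```

```text
time: 6.85
tool_pos: [0.5708, -0.3665, 0.1358]
tool_rot: [-3.138, -0.002, -0.471]
contact_force: [-0.3, 0.1, 0.2]
opening: 0.0443
6.85 [ 0.57077161 -0.36654994  0.13575153] 0.04427994946717326 [-0.29741676  0.10964759  0.17050915]
```

View pics/w7.png

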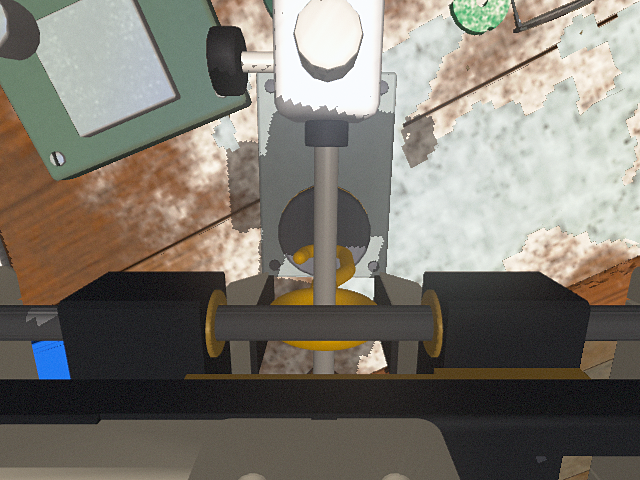

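The opening is 44–46 mm, which fits the eye. Lifting 15 mm.

```bash
python3 -m pendant '[[[0,0,-3],0],[[0,0,-6],0],[[0,0,-9],0],[[0,0,-12],0],[[0,0,-14],0],[[0,0,-15],0],[[0,0,-15],0],[[0,0,-15],0],[[0,0,-15],0]]'
python3 - <<'E'
from h import *
s=robot.observe(); print(s['time'],s['tool_pos'],s['opening'],s['contact_force'])
a=snap('wrist','w8')
E
```

```text
time: 7.65
tool_pos: [0.5707, -0.3665, 0.1506]
tool_rot: [-3.138, -0.002, -0.471]
contact_force: [-0.3, -1.5, -6.4]
opening: 0.0442
7.65 [ 0.57065731 -0.36648984  0.15057154] 0.04421610886127844 [-0.33141503 -1.51861234 -6.37967191]
```

View pics/w8.png

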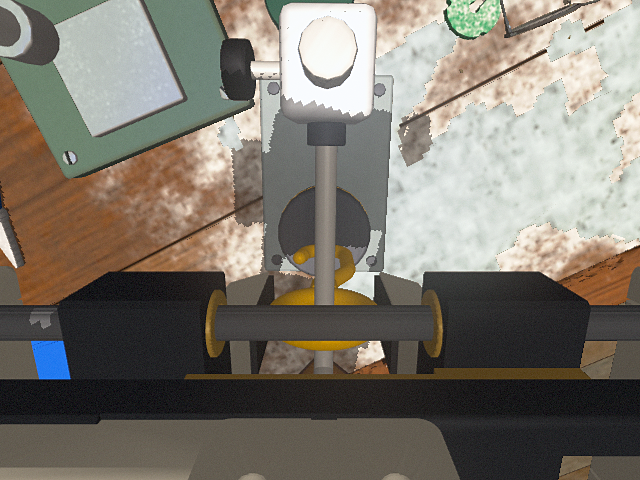

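It carries 6.4 N, which is the hook plus the weight. Drawing off along -x.

```bash
python3 -m pendant '[[[-2,0,0],0],[[-5,0,0],0],[[-9,0,0],0],[[-13,0,0],0],[[-17,0,0],0],[[-21,0,0],0],[[-25,0,0],0],[[-29,0,0],0],[[-33,0,0],0],[[-37,0,0],0]]'
python3 -m pendant '[[[-6,0,0],0],[[-12,0,0],0],[[-18,0,0],0],[[-24,0,0],0],[[-30,0,0],0],[[-35,0,0],0],[[-38,0,0],0],[[-38,0,0],0],[[-38,0,0],0]]'
python3 - <<'E'
from h import *
s=robot.observe(); print(s['time'],s['tool_pos'],s['opening'],s['contact_force'])
a=snap('wrist','w9');snap('scene','s9')
E
```

```text
time: 8.53
tool_pos: [0.5373, -0.3495, 0.1506]
tool_rot: [-3.138, -0.002, -0.471]
contact_force: [0.2, -0.1, -5.6]
opening: 0.0444
time: 9.28
tool_pos: [0.5034, -0.3323, 0.1506]
tool_rot: [-3.138, -0.002, -0.471]
contact_force: [0.1, 0.0, -5.8]
opening: 0.0448
9.2833 [ 0.50344109 -0.33233039  0.15064754] 0.04475738772830393 [ 0.11951485  0.01253383 -5.82344868]
```

View pics/w9.png

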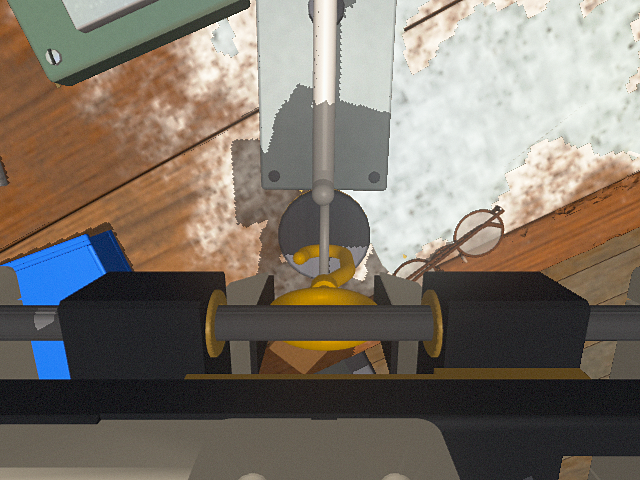

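View pics/s9.png

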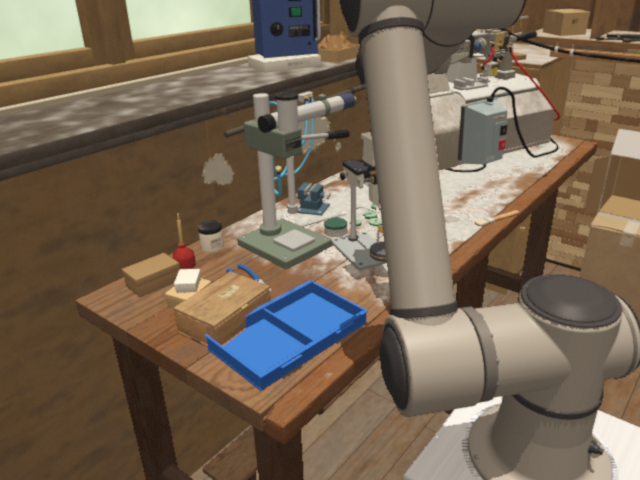

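The hook and weight are clear of the arm: the arm tip is at (323,190), with the weight below the hook at (325,240). Now I'll raise them and carry them to the right bay.

```bash
python3 -m pendant '[[[0,0,-5],0],[[0,0,-12],0],[[-1,-3,-20],0],[[-4,-8,-28],0],[[-7,-15,-35],0],[[-12,-24,-39],0],[[-17,-34,-40],0],[[-22,-45,-40],0],[[-28,-56,-40],0],[[-34,-68,-40],0]]'
python3 -m pendant '[[[-6,-12,0],0],[[-12,-24,0],0],[[-18,-36,0],0],[[-24,-48,0],0],[[-30,-60,0],0],[[-36,-72,0],0],[[-41,-82,0],0],[[-46,-92,0],0],[[-51,-101,0],0],[[-55,-109,0],0]]'
python3 - <<'E'
from h import *
s=robot.observe(); print(s['time'],s['tool_pos'],s['opening'],s['contact_force'])
Rt=R.from_euler('xyz',s['tool_rot'])
print(1000*Rt.inv().apply(np.array([.506,-.0715,s['tool_pos'][2]])-s['tool_pos']),np.degrees(s['tool_rot']))
E
```

```text
time: 10.22
tool_pos: [0.5038, -0.2548, 0.1903]
tool_rot: [-3.138, -0.001, -0.471]
contact_force: [-0.2, -0.3, -5.4]
opening: 0.0445
time: 11.05
tool_pos: [0.5041, -0.1316, 0.1907]
tool_rot: [-3.138, -0.001, -0.47]
contact_force: [0.3, 0.4, -5.0]
opening: 0.0445
11.05 [ 0.50407923 -0.13157434  0.19068064] 0.04448466496497139 [ 0.2813118   0.42434109 -4.9946815 ]
[-25.51218927 -54.42166638   0.16332059] [-1.79801967e+02 -5.56489635e-02 -2.69478053e+01]
```

```bash
python3 -m pendant '[[[-4,-9,0],-2],[[-8,-18,0],-4],[[-12,-26,0],-7],[[-16,-34,0],-10],[[-19,-41,0],-13],[[-22,-47,0],-16],[[-24,-52,0],-18],[[-25.5,-54.5,0],-20],[[-25.5,-54.5,0],-20],[[-25.5,-54.5,0],-20]]'
python3 - <<'E'
from h import *
s=robot.observe(); print(s['time'],s['tool_pos'],s['opening'],s['contact_force'],np.degrees(s['tool_rot']))
snap('wrist','w10');snap('scene','s10');snap('top','t10')
E
```

```text
time: 11.88
tool_pos: [0.5061, -0.0712, 0.1909]
tool_rot: [-3.139, -0.002, -0.121]
contact_force: [0.6, 0.3, -6.0]
opening: 0.0444
11.8833 [ 0.50614751 -0.07121253  0.19087368] 0.04440723444216577 [ 0.58965192  0.26218666 -6.01085829] [-1.79836442e+02 -1.27497412e-01 -6.94316726e+00]
```

View pics/w10.png

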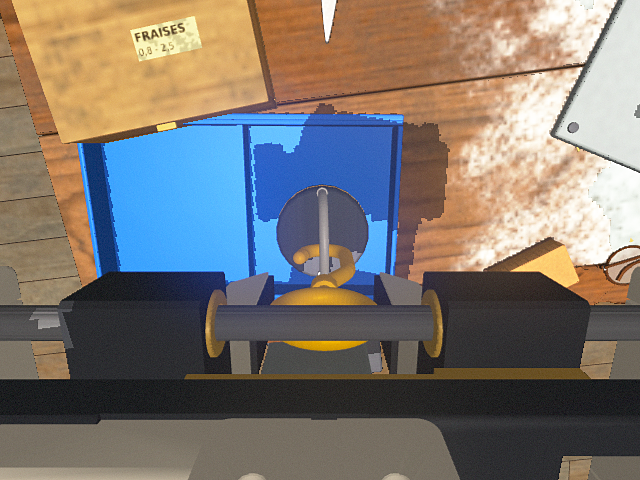

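View pics/s10.png

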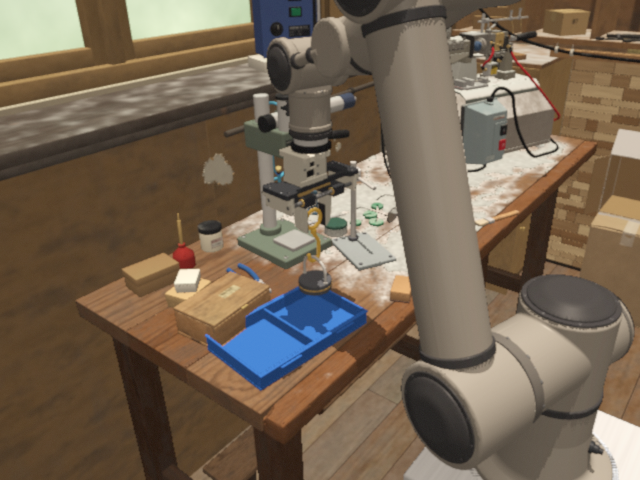

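View pics/t10.png

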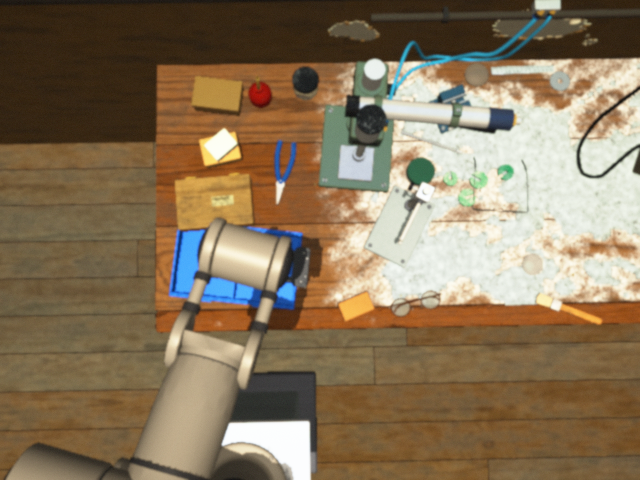

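```bash
python3 - <<'E'
from h import *
c=cal('wrist'); im=cv2.imread('pics/w10.png')
yaw=np.radians(-6.95); M=np.array([[np.cos(yaw),-np.sin(yaw)],[np.sin(yaw),np.cos(yaw)]]); o=np.array([.5143,.0006])
def ln(a,b,z,col):
  P=[proj('wrist',[*(o+M@np.array(q)),z],c) for q in np.linspace(a,b,2)]
  cv2.line(im,*[tuple(int(round(v)) for v in p) for p in P],col,1)
for y in (-.145,-.14,.145,.0025,-.0025): ln((-.02,y),(.085,y),.035,(0,0,255))
for x in (.08,.085): ln((x,-.145),(x,.145),.035,(0,0,255))
s=robot.observe(); Rt=R.from_euler('xyz',s['tool_rot'])
e=s['tool_pos']+Rt.apply([0,0,-.053]); 
for r,z in ((.035,-.136),):
  for a in np.arange(0,6.3,.1):
    p=proj('wrist',e+[r*np.cos(a),r*np.sin(a),z],c); cv2.circle(im,tuple(int(round(v)) for v in p),1,(0,255,0),-1)
cv2.imwrite('pics/z10.png',im)
E
```

```text
(no output)
```

View pics/z10.png

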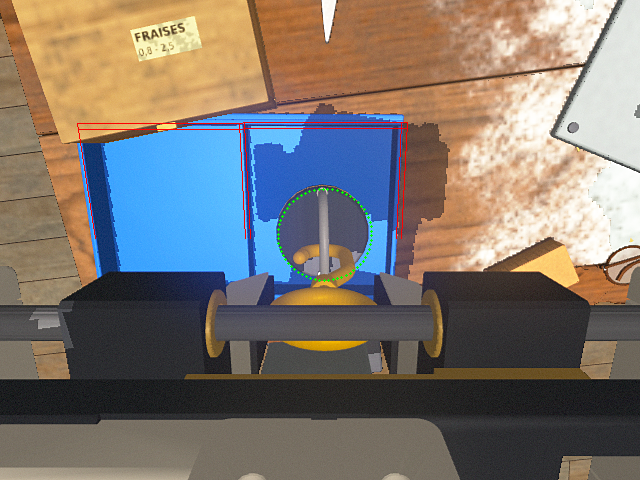

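The tray and disc models overlay the picture well. Lowering.

```bash
python3 -m pendant '[[[0,0,4],0],[[0,0,11],0],[[0,0,20],0],[[0,0,29],0],[[0,0,38],0],[[0,0,47],0],[[0,0,55],0],[[0,0,62],0],[[0,0,67],0],[[0,0,70],0]]'
python3 -m pendant '[[[0,0,1],0],[[0,0,2],0],[[0,0,3],0],[[0,0,4],0],[[0,0,5],0],[[0,0,6],0],[[0,0,7],0],[[0,0,8],0],[[0,0,9],0],[[0,0,10],0]]'
python3 -m pendant '[[[0,0,1],0],[[0,0,2],0],[[0,0,3],0],[[0,0,4],0],[[0,0,5],0],[[0,0,6],0]]'
```

```text
time: 12.87
tool_pos: [0.506, -0.0714, 0.12]
tool_rot: [-3.139, -0.001, -0.122]
contact_force: [-0.8, 0.4, -6.2]
opening: 0.0444
time: 13.7
tool_pos: [0.5061, -0.0714, 0.1099]
tool_rot: [-3.139, -0.001, -0.122]
contact_force: [-0.5, -0.1, -5.2]
opening: 0.0443
time: 14.2
tool_pos: [0.5062, -0.0714, 0.104]
tool_rot: [-3.139, -0.002, -0.122]
contact_force: [0.3, -0.1, -1.0]
opening: 0.0446
```

```bash
python3 -m pendant '[[[0,0,2],0],[[0,0,4],0],[[0,0,7],0],[[0,0,10],0],[[0,0,13],0],[[0,0,16],0],[[0,0,18],0],[[0,0,18],0],[[0,0,18],0]]'
python3 - <<'E'
from h import *
s=robot.observe(); print(s['time'],s['tool_pos'],s['opening'],s['contact_force'],np.degrees(s['tool_rot']))
a=snap('wrist','w11');b=snap('scene','s11')
cv2.imwrite('pics/z11.png',cv2.resize(b[180:330,240:390,::-1],(600,600),interpolation=cv2.INTER_CUBIC))
E
```

```text
time: 14.95
tool_pos: [0.5062, -0.0714, 0.0859]
tool_rot: [-3.139, -0.001, -0.122]
contact_force: [0.7, -0.1, -1.1]
opening: 0.0444
14.95 [ 0.50621474 -0.07136883  0.08585534] 0.04443150275840889 [ 0.74863593 -0.11591788 -1.12770135] [-1.79837253e+02 -8.44880459e-02 -6.98695243e+00]
```

View pics/w11.png

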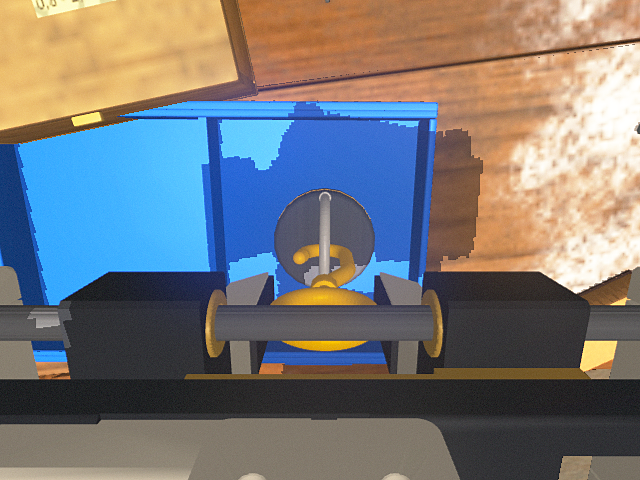

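View pics/z11.png

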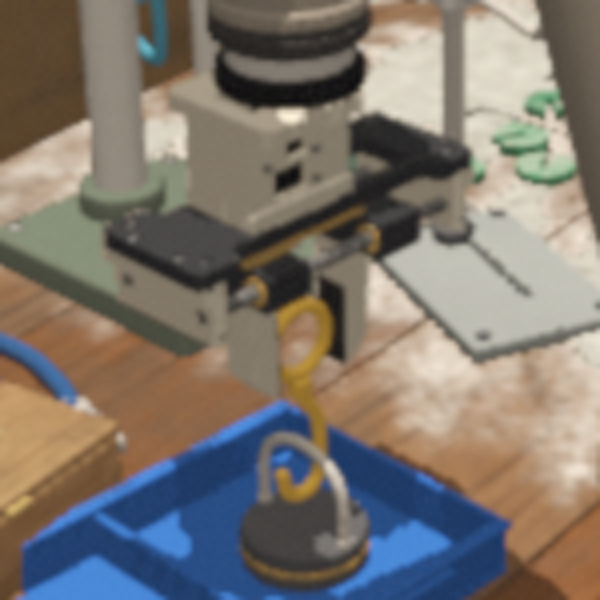

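The weight stands on the floor, and the hook is lowered with its tip below the bow. Now I'll draw it to the hook's -y (tool +y) while turning a quarter.

```bash
python3 -m pendant '[[[0,2,0],0],[[0,4,0],-4],[[0,6,0],-9],[[0,8,0],-15],[[0,10,0],-21],[[0,11,0],-27],[[0,12,0],-33],[[0,13,0],-39],[[0,13,0],-45],[[0,13,0],-50]]'
python3 -m pendant '[[[0,0,0],-6],[[0,0,0],-12],[[0,0,0],-18],[[0,0,0],-24],[[0,0,0],-30],[[0,0,0],-36],[[0,0,0],-40],[[0,0,0],-40],[[0,0,0],-40]]'
python3 - <<'E'
from h import *
s=robot.observe(); print(s['time'],s['tool_pos'],s['opening'],s['contact_force'],np.degrees(s['tool_rot']))
a=snap('wrist','w12');b=snap('scene','s12')
cv2.imwrite('pics/z12.png',cv2.resize(b[180:330,240:390,::-1],(600,600),interpolation=cv2.INTER_CUBIC))
E
```

```text
time: 15.88
tool_pos: [0.5049, -0.0846, 0.0862]
tool_rot: [3.141, -0.004, 0.756]
contact_force: [0.2, 0.5, -1.3]
opening: 0.0448
time: 16.63
tool_pos: [0.505, -0.0847, 0.0864]
tool_rot: [3.139, -0.003, 1.452]
contact_force: [-0.6, -0.8, -0.6]
opening: 0.0444
16.6333 [ 0.50496178 -0.08473094  0.08635028] 0.04438257578085704 [-0.55238034 -0.76430854 -0.58046757] [ 1.79847766e+02 -1.45936415e-01  8.31697872e+01]
```

View pics/w12.png

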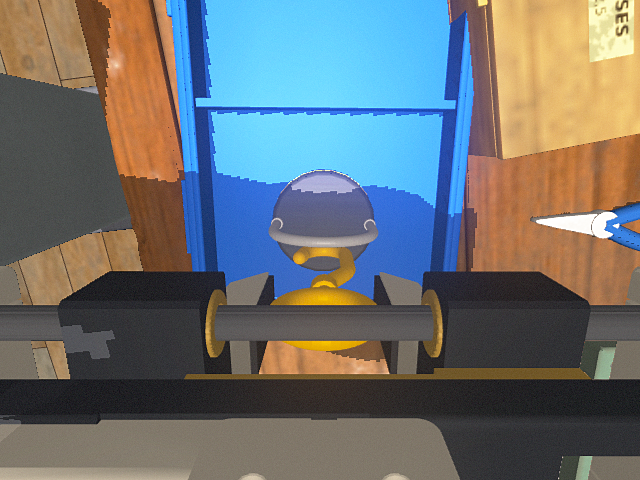

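View pics/z12.png

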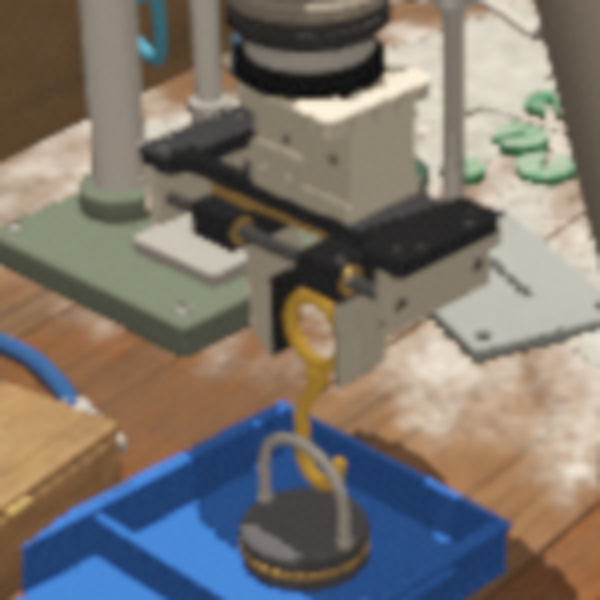

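```bash
python3 -m pendant '[[[-2,0,0],0],[[-4,0,0],0],[[-4,0,-3],0],[[-4,0,-7],0],[[-4,0,-12],0],[[-4,0,-18],0],[[-4,0,-18],0]]'
python3 -m pendant '[[[0,0,-5],0],[[0,0,-10],0],[[0,0,-16],0],[[0,0,-22],0],[[0,0,-30],0],[[0,0,-38],0],[[0,0,-48],0],[[0,0,-58],0],[[0,0,-62],0],[[0,0,-62],0]]'
python3 - <<'E'
from h import *
s=robot.observe(); print(s['time'],s['tool_pos'],s['opening'],s['contact_force'],np.degrees(s['tool_rot']))
a=snap('wrist','w13');b=snap('scene','s13')
cv2.imwrite('pics/z13.png',cv2.resize(b[180:330,240:390,::-1],(600,600),interpolation=cv2.INTER_CUBIC))
E
```

```text
time: 17.32
tool_pos: [0.5053, -0.0889, 0.1058]
tool_rot: [3.137, -0.002, 1.452]
contact_force: [0.7, 0.1, -0.4]
opening: 0.0445
time: 18.15
tool_pos: [0.5057, -0.0893, 0.1693]
tool_rot: [3.134, -0.001, 1.452]
contact_force: [-0.9, 0.7, -0.9]
opening: 0.0446
18.15 [ 0.50573025 -0.08926326  0.16934577] 0.044643500845238986 [-0.90410189  0.65235628 -0.89493128] [ 1.79552590e+02 -8.58682670e-02  8.31852487e+01]
```

View pics/z13.png

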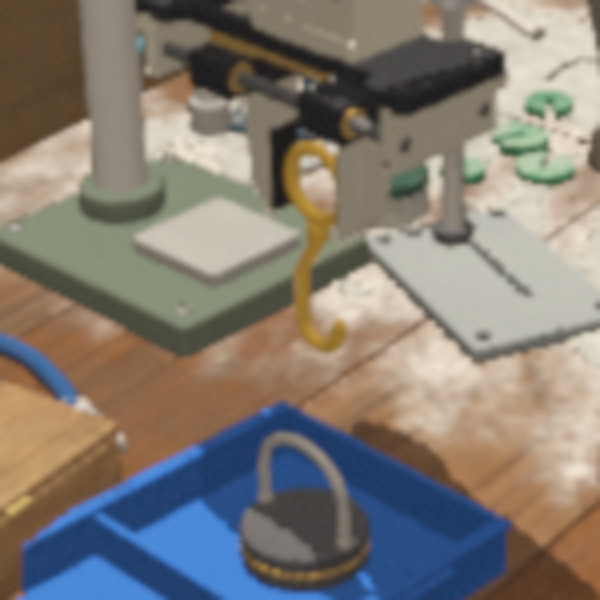

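View pics/w13.png

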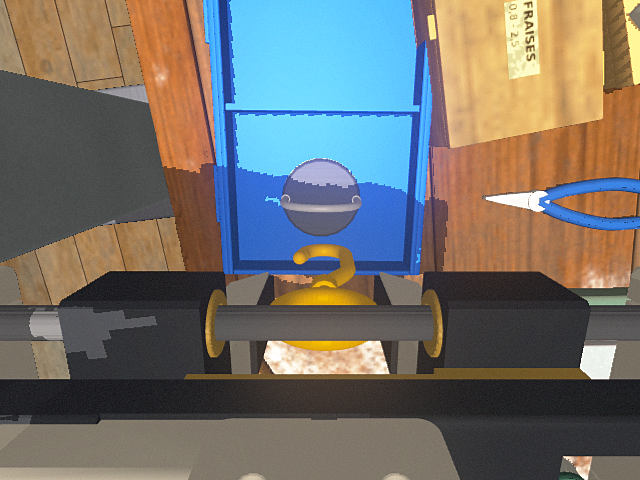

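The hook is free and the weight stands upright in the right bay. I'll take the hook to the left bay and turn back so the jaws lie along tray y.

```bash
python3 -m pendant '[[[8,2,0],5],[[22,6,0],12],[[40,11,0],19],[[60,16,0],26],[[80,21,0],33],[[100,27,0],40],[[120,32,0],47],[[138,37,0],54],[[152,41,0],61],[[162,43,0],68]]'
python3 -m pendant '[[[0,0,0],6],[[0,0,0],12],[[0,0,0],18],[[0,0,0],22],[[0,0,0],22],[[0,0,0],22]]'
python3 - <<'E'
from h import *
s=robot.observe(); Rt=R.from_euler('xyz',s['tool_rot']); print(s['time'],s['tool_pos'],s['opening'],s['contact_force'],np.degrees(s['tool_rot']))
print(1000*Rt.inv().apply(np.array([.568,.067,s['tool_pos'][2]])-s['tool_pos']))
snap('wrist','w14')
E
```

```text
time: 19.08
tool_pos: [0.5668, 0.0682, 0.1675]
tool_rot: [-3.141, -0.004, 0.26]
contact_force: [-0.0, 0.1, -1.0]
opening: 0.0443
time: 19.58
tool_pos: [0.5665, 0.0682, 0.1668]
tool_rot: [-3.14, -0.002, -0.122]
contact_force: [-0.2, 0.5, -0.7]
opening: 0.0445
19.5833 [0.56648279 0.06819604 0.16682982] 0.04454288939652682 [-0.23631264  0.47794632 -0.7084475 ] [-1.79882427e+02 -1.39182107e-01 -6.97406845e+00]
[1.65120099 1.00297842 0.00195295]
```

View pics/w14.png

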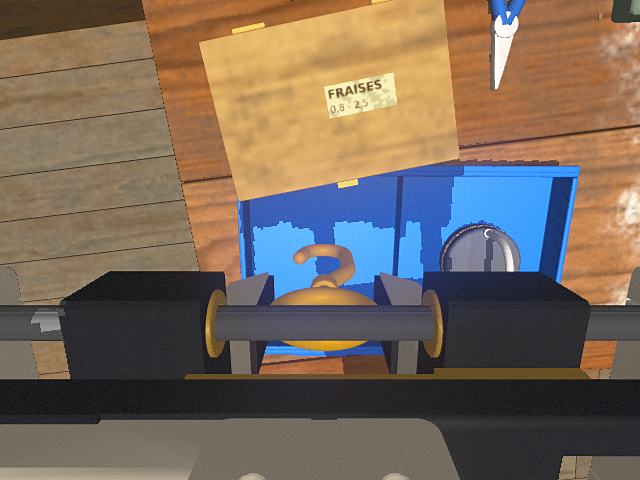

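```bash
python3 -m pendant '[[[1,0,6],0],[[1,1,17],0],[[1,1,30],0],[[1,1,45],0],[[1,1,60],0],[[1,1,75],0],[[1,1,88],0],[[1,1,98],0],[[1,1,105],0],[[1,1,110],0]]'
python3 -m pendant '[[[0,0,1],0],[[0,0,2],0],[[0,0,3],0],[[0,0,4],0],[[0,0,5],0],[[0,0,6],0]]'
python3 -m pendant '[[[0,0,1],0],[[0,0,2],0],[[0,0,3],0]]'
```

```text
time: 20.47
tool_pos: [0.5675, 0.0672, 0.056]
tool_rot: [-3.14, -0.002, -0.121]
contact_force: [0.1, -0.1, -1.5]
opening: 0.0442
time: 20.97
tool_pos: [0.5677, 0.0673, 0.0503]
tool_rot: [-3.14, -0.003, -0.121]
contact_force: [-0.1, -0.6, -2.0]
opening: 0.0445
time: 21.22
tool_pos: [0.5692, 0.0671, 0.0489]
tool_rot: [-3.139, -0.006, -0.121]
contact_force: [-1.3, -0.3, 13.2]
opening: 0.0444
```

Contact with the floor. I'll ease the grip and lay the hook over by moving the eye along an arc towards -x.

```bash
python3 -m pendant '[[[0,0,-1],0],[[-2,0,-1],0],[[-6,0,-1],0],[[-10,0,-0.5],0],[[-14,0,0],0],[[-18,0,1],0],[[-21,0,2],0],[[-25,0,3],0],[[-25,0,3],0]]' - 6
python3 - <<'E'
from h import *
s=robot.observe();  print(s['time'],s['tool_pos'],s['opening'],s['contact_force'],np.degrees(s['tool_rot']))
a=snap('wrist','w15');b=snap('scene','s15')
cv2.imwrite('pics/z15.png',cv2.hconcat([cv2.resize(a[100:400,180:480,::-1],(400,400)),cv2.resize(b[220:380,200:360,::-1],(400,400),interpolation=cv2.INTER_CUBIC)]))
E
```

```text
time: 21.97
tool_pos: [0.5441, 0.0704, 0.0466]
tool_rot: [-3.139, -0.007, -0.121]
contact_force: [-0.3, 1.3, 6.2]
opening: 0.0455
21.9667 [0.54412016 0.07036441 0.04662292] 0.045482368605511955 [-0.26869093  1.26933871  6.19942424] [-179.85851999   -0.42414537   -6.92212216]
```

View pics/z15.png

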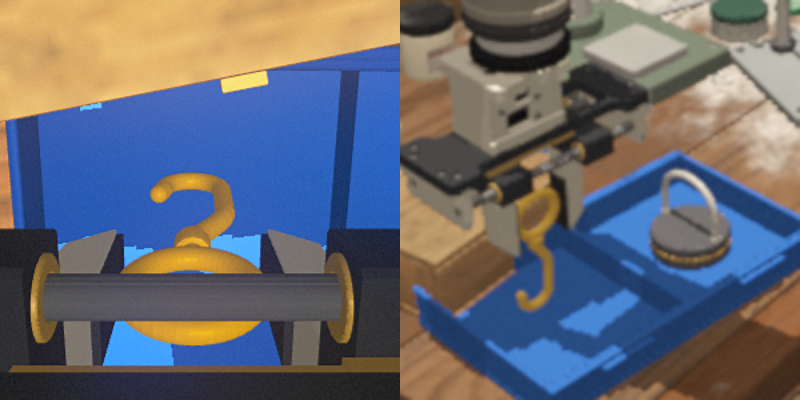

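The hook is tilting, with the bend lagging on the floor. I'll continue the arc.

```bash
python3 -m pendant '[[[-6,0,0],0],[[-12,0,2],0],[[-18,0,5],0],[[-23,0,8],0],[[-28,0,11],0],[[-33,0,15],0],[[-38,0,19],0],[[-43,0,23],0],[[-43,0,23],0]]'
python3 - <<'E'
from h import *
s=robot.observe();  print(s['time'],s['tool_pos'],s['opening'],s['contact_force'],np.degrees(s['tool_rot']))
a=snap('wrist','w16');b=snap('scene','s16')
cv2.imwrite('pics/z16.png',cv2.hconcat([cv2.resize(a[100:400,180:480,::-1],(400,400)),cv2.resize(b[220:380,200:360,::-1],(400,400),interpolation=cv2.INTER_CUBIC)]))
E
```

```text
time: 22.82
tool_pos: [0.499, 0.0759, 0.0226]
tool_rot: [-3.139, -0.004, -0.12]
contact_force: [-3.1, 0.7, 5.3]
opening: 0.0453
22.8167 [0.49903887 0.07589963 0.02261076] 0.045274453550201 [-3.07753768  0.74656891  5.32953671] [-179.87529966   -0.2136454    -6.90311615]
```

View pics/z16.png

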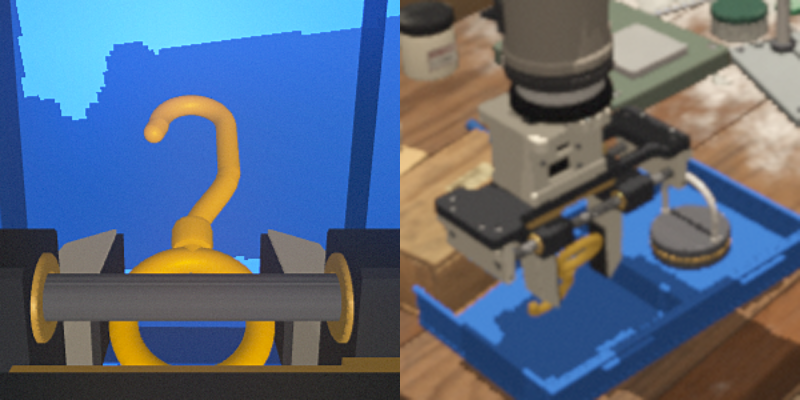

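```bash
python3 -m pendant '[[[-4,0,3],0],[[-8,0,7],0],[[-11,0,11],0],[[-14,0,16],0],[[-17,0,21],0],[[-19,0,26],0],[[-21,0,30],0],[[-23,0,34],0],[[-23,0,34],0]]'
python3 - <<'E'
from h import *
s=robot.observe();  print(s['time'],s['tool_pos'],s['opening'],s['contact_force'],np.degrees(s['tool_rot']))
a=snap('wrist','w17');b=snap('scene','s17')
cv2.imwrite('pics/z17.png',cv2.hconcat([cv2.resize(a[100:400,180:480,::-1],(400,400)),cv2.resize(b[220:380,200:360,::-1],(400,400),interpolation=cv2.INTER_CUBIC)]))
E
```

```text
time: 23.67
tool_pos: [0.4774, 0.0785, -0.0117]
tool_rot: [-3.139, -0.005, -0.121]
contact_force: [0.6, 0.5, -0.6]
opening: 0.0458
23.6667 [ 0.47739241  0.07853565 -0.01170416] 0.04578110440604515 [ 0.64061144  0.48170118 -0.56699616] [-179.8773362    -0.25909526   -6.90879049]
```

View pics/z17.png

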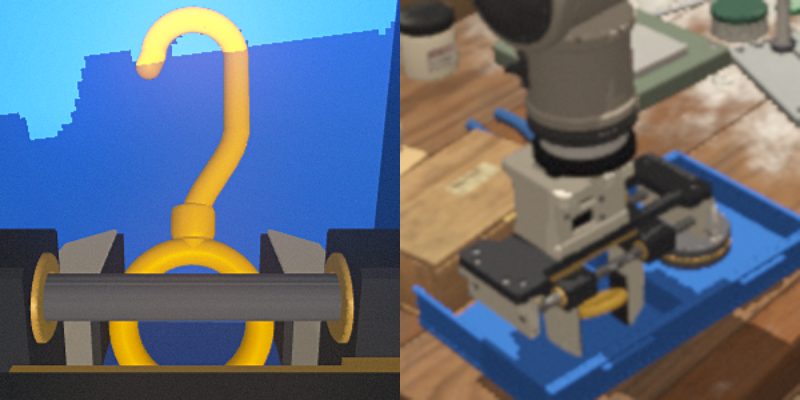

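```bash
python3 -m pendant '[[[-1,0,2],0],[[-1,0,4],0],[[-2,0,6],0],[[-2,0,8],0],[[-2,0,10],0],[[-2,0,10],0]]'
python3 -m pendant '[[[0,0,0],0],[[0,0,0],0],[[0,0,0],0],[[0,0,0],0],[[0,0,0],0],[[0,0,-3],0],[[0,0,-8],0],[[0,0,-16],0],[[0,0,-26],0],[[0,0,-36],0]]' 0.75
python3 - <<'E'
from h import *
s=robot.observe();  print(s['time'],s['tool_pos'],s['opening'],s['contact_force'],np.degrees(s['tool_rot']))
a=snap('wrist','w18')
E
```

```text
time: 24.27
tool_pos: [0.4761, 0.0788, -0.0213]
tool_rot: [-3.139, -0.005, -0.121]
contact_force: [0.4, 0.1, -0.1]
opening: 0.0457
time: 25.1
tool_pos: [0.4761, 0.0787, 0.0159]
tool_rot: [-3.139, -0.006, -0.121]
contact_force: [1.1, -0.4, 0.9]
opening: 0.0689
25.1 [0.47609035 0.07869365 0.01587482] 0.06885025237910408 [ 1.14680028 -0.41905049  0.85350557] [-179.86863668   -0.33786989   -6.9146623 ]
```

View pics/w18.png

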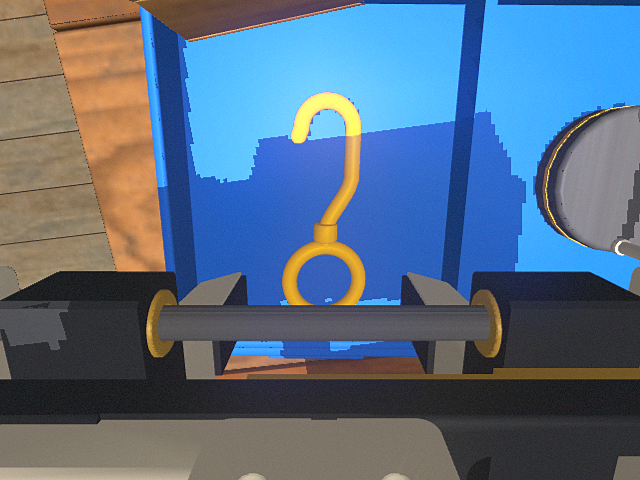

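Released: the hook lies flat, with its eye at (324,280) and bend at (328,120). I'll retract up and away to check.

```bash
python3 -m pendant '[[[0,0,-10],0],[[0,0,-25],0],[[0,0,-45],0],[[0,0,-70],0],[[0,0,-95],0],[[-5,0,-120],0],[[-15,0,-145],0],[[-28,0,-165],0],[[-40,0,-180],0],[[-40,0,-180],0]]'
python3 - <<'E'
from h import *
s=robot.observe();  print(s['time'],s['tool_pos'],s['opening'],s['contact_force'],np.degrees(s['tool_rot']))
a=snap('wrist','w19');b=snap('scene','s19');snap('top','t19')
for q in ['hook','hook_bend','weight','spectacles_b','sanding_block','pliers']:
  for n in ('wrist','top'):
    print(q,n,[(round(x['p'],2),round(x['xy'][0]*640),round(x['xy'][1]*480)) for x in robot.find_in(n,q)[:2]])
E
```

```text
time: 25.98
tool_pos: [0.4359, 0.0836, 0.2008]
tool_rot: [-3.138, -0.015, -0.12]
contact_force: [0.2, -0.3, 0.2]
opening: 0.0691
25.9833 [0.43590669 0.08363936 0.20081792] 0.06913731268749644 [ 0.20851424 -0.32147641  0.24776316] [-179.79236304   -0.84922304   -6.87825291]
hook wrist [(0.87, 330, 153), (0.4, 481, 120)]
hook top [(0.48, 211, 271)]
hook_bend wrist [(0.83, 330, 153), (0.71, 635, 195)]
hook_bend top [(0.68, 209, 265), (0.16, 277, 169)]
weight wrist [(0.71, 478, 116), (0.33, 402, 112)]
weight top [(0.88, 267, 272)]
spectacles_b wrist []
spectacles_b top [(0.94, 410, 307)]
sanding_block wrist [(0.45, 634, 194)]
sanding_block top [(0.61, 352, 307)]
pliers wrist []
pliers top [(0.72, 276, 171), (0.46, 269, 268)]
```

View pics/w19.png

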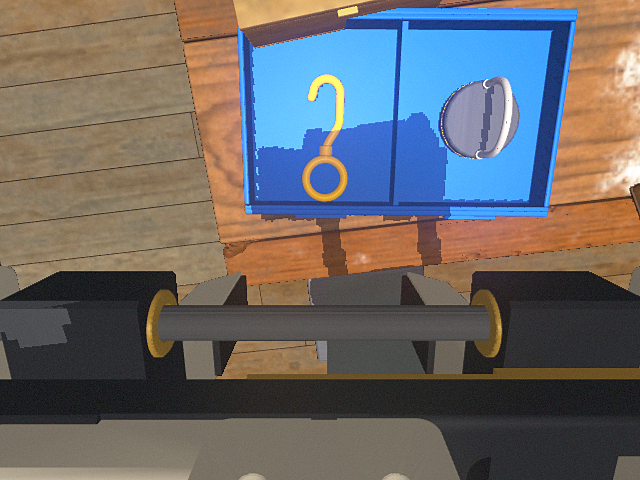

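View pics/s19.png

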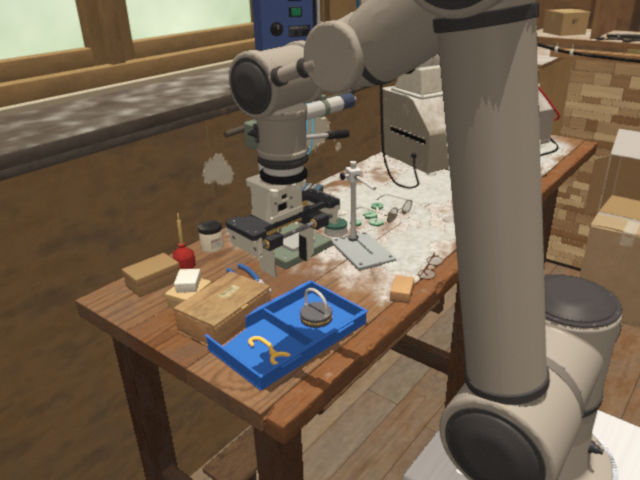

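View pics/t19.png

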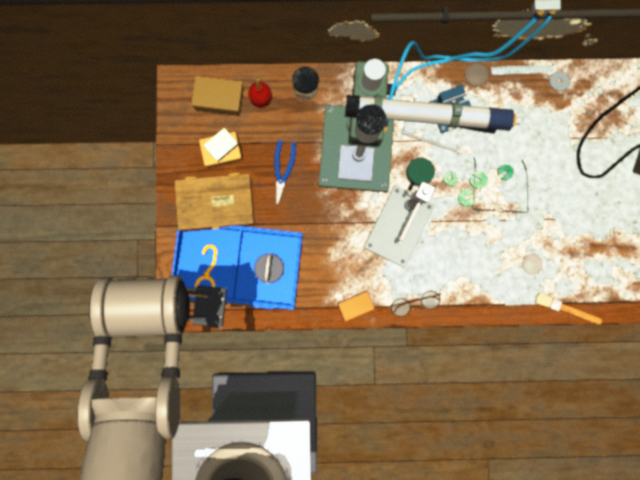

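```bash
python3 - <<'E'
from h import *
yaw=np.radians(-6.95); o=np.array([.5143,.0006]); M=np.array([[np.cos(yaw),-np.sin(yaw)],[np.sin(yaw),np.cos(yaw)]])
def tr(p): return M.T@(p[:2]-o)
for n,u,v,z in [('eye',325,178,.009),('bend',327,90,.009),('disc top',480,118,.027),('wall ref near-left outer rim',247,211,.035),('near-right rim',547,214,.035),('far-right',577,12,.035)]:
  print(n,tr(onz('wrist',u,v,z)))
print('top disc',tr(onz('top',269,268,.027)))
print('block/specs top', 'unchanged px vs t0: 352,307 / 410,307')
a=cv2.imread('pics/top0.png').astype(int); b=cv2.imread('pics/t19.png').astype(int)
for nm,(x0,x1,y0,y1) in dict(specs=(385,445,285,320),block=(335,378,288,325),pliers=(268,302,135,210)).items():
  print(nm,np.abs(a-b)[y0:y1,x0:x1].mean())
E
```

```text
eye [-0.05340905  0.07206035]
bend [0.02879347 0.07025994]
disc top [ 0.00241145 -0.06926587]
wall ref near-left outer rim [-0.08221186  0.14592657]
near-right rim [-0.08489612 -0.13814026]
far-right [ 0.08665378 -0.13884103]
top disc [-0.00034238 -0.07562024]
block/specs top unchanged px vs t0: 352,307 / 410,307
specs 1.7614285714285713
block 1.8103917871359732
pliers 1.9444444444444444
```

```bash
python3 - <<'E'
from h import *
s=robot.observe(); print(s['time'],np.abs(s['qvel']).max()); print(robot.hand_in())
E
```

```text
26.7333 0.004213443796311619
the job is handed in; nothing more can be done
None
```

I took the hook and weight off the stand's arm and unhooked them. The weight stands in the tray's right bay and the hook lies in the left bay. I handed the job in at 26.7 s of the 58 s allowed; no verdict was reported.

**Last checks (tray frame):**

| Part | x (m) | y (m) | Allowed |
|---|---|---|---|
| Weight, wrist camera | 0.002 | -0.069 | x ±0.06, y -0.12 to -0.025 |
| Weight, top camera | 0.000 | -0.076 | same |
| Hook eye | -0.053 | +0.072 | x ±0.077, y 0.008 to 0.137 |
| Hook bend | +0.029 | +0.070 | same |

- **Poses:** the weight looks upright and the hook flat in the last pictures.
- **Robot:** it stood still and clear of everything when I handed in.
- **Bystanders:** the spectacles, sanding block and pliers show no visible change from the first top picture.

**What disagreed:**
- **Fingertip position:** the real fingertips sit about 36 mm short of the reported TCP. The first grip therefore closed on the upper part of the eye, at 30.6 mm instead of 46 mm. I opened, went lower and regripped; every later height allows for this.
- **Camera estimates:** the top and wrist views differed by about 6 mm in places, which was well inside the room available.

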